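# Set and pin the row guide at the missed cell

## Robot

A 6-joint arm with a two-finger parallel gripper is mounted at the origin on the work surface. World frame = base frame: x ahead of the robot, y to its left, z up, the work surface at z = 0. Lengths are in m, angles in rad, forces in N, time in s.
With the tool pointing down it reaches from about 0.25 to 0.775 m from the base axis. Payload 4 kg.
Tool frame: the origin (TCP) lies between the finger pads; the fingertips stand 14 mm ahead of it and the grasp point (between the pads) lies 5 mm behind it (robot.nose_length is the distance from the TCP to the fingertips, in m); z points along the fingers, y is the direction in which the jaws open and shut (so a half turn about z gives the same grasp; the last joint's range is limited). The gripper opens to 94 mm and grips with 3 to 60 N. Pads are 16 mm wide; open, the fingers measure 119 mm over their backs; the gripper's body (75 mm by 177 mm) begins 78 mm behind the grasp point.
Start: joints at [1.239, 0.087, 1.371, -0, 1.684, -0.103], TCP at [0.125, 0.536, 0.22] pointing down, gripper open.
Joint ranges: [-3.1, 3.1], [-0.76, 2.03], [0.27, 2.55], [-1.08, 4.22], [0.17, 2.65], [-2.57, 2.57]. Speed limits (rad/s): [2.79, 2.79, 3.14, 3.14, 3.14, 3.14].

## Interface

Orientations are given as [roll, pitch, yaw] about the fixed x, y, z axes, in that order (R = Rz(yaw) Ry(pitch) Rx(roll)).
In Python, from bench import robot, eyes, finder gives the robot as it stands.
- The arm moves only by the tool play_rows, never from a script. Its argument "rows" is a list of rows, each an object with "linear": the shift along the tool's x, y, z in cm, a list of three; "spin": the turn about the tool's z in degrees. A call has 1 to 12 rows; each row shifts and turns the commanded pose from where the row before left it, along the tool's axes as they then stand; what a row does not reach is not made up. A row lasts 1/12 s, in which the tool goes at most 41.7 mm and 7.16 degrees, less where a joint would pass 70% of its speed; a pose out of reach is approached as far as the arm can. A call with a gripper value outside its range is refused whole. "claw" is the finger opening in cm, from 0 to 9.4, set as the call begins (left out, the last holds). The fingers move at their own pace and stop on an object; the grip force is fixed at half the most. Time passes only in rows, so rows that do not move let the fingers close. It gives the time, the measured TCP pose, the force and the opening at its end, in the units of the state.
- robot.get_obs(): the state, without advancing time (a new reading comes with each control period).
- eyes.snapshot(name): name is "side" or "top"; returns a dict with "frame" (480x640x3 uint8, red, green, blue), "fx", "fy", "cx", "cy" (pixels), "dist" ([k1, k2, p1, p2, k3] as OpenCV has them; the pictures are not rectified), "rvec" (rotation vector, rad) and "tvec" (3), from world to camera coordinates, as OpenCV has them. Camera axes: x right, y down, z forward; pixel columns grow to the right and rows downward; lengths in m; the calibration is good to about 2 mm. A picture is of the moment at which its call begins. There is no depth.
- robot.close_job(): hands the job in, once; it reports no verdict.
Trained networks look in a picture, given as the dict that the camera call returned (one of the last four; its "shot" number tells which), for a name from the list of things; names that differ only in an ending like _2 or _b are one class to them, and where a whole thing is asked for, a point or a joint stands for the part that bears it (a point fixed in the world has none). Each returns a list of dicts, best first, with "conf" (0 to 1); they miss things now and then, are a little off and sometimes report something else, mostly with a low value. They report only what shows in the picture. A call takes as long as a camera call.
- finder.silhouettes(picture, name): "pixels" (480x640 bool, what is visible of it) and "box" ([centre column, centre row, width, height] in pixels, round what is visible of it).
The state is a dict: "time": time; "joint_positions": joint angles; "qvel": joint speeds; "joint_torque": joint torques, N m; "tool_pos": TCP position; "ee_rot": TCP orientation; "wrist_force": force on the tool from outside, world axes, zero at the start; "wrist_torque": the same for the moment, N m; "width": finger opening in m.
Only numpy, scipy, OpenCV 4.12 (cv2) and the standard library are available. Lean on these libraries where they do the work, as an engineer would, in place of code of your own. Each camera call takes 0.05 s, during which the arm holds its last target. There are 200 camera calls.

## Task

One cell of the four-cell strip tray has been missed and holds no peat pellet. Lift the square pot off the rail and stand it upright on the bench, slide the row guide along its rail by its black grip until its drop ring is over that empty cell, then lock it there with the longest of the three steel pins, pushed down through the guide into the rail until its collar sits on the guide. Leave everything else where it stands.

Things in the scene. Friction and masses are not known exactly. Their poses are not given: they have to be found in the camera images.
- gauge: fixed row gauge, local x away from the robot give or take its yaw. Rail 50 (x) by 440 (y) by 30 mm high, end stops to 42 mm; origin under its centre. Four vertical 13 mm through-holes at x = 0, y = 20, 70, 120, 170 mm. Beyond it, at x = 37 to 97, y = -8 to 198 mm, the black strip tray, 32 mm high: its four cells are centred at x = 65 mm and the same y as the holes
- guide (a joint): guide's place on the rail, m, 0 to 0.37, growing to gauge +y: its hole, grip and ring are at gauge y = joint - 0.190. 2 N of friction, stays where left. Hub 50 (x) by 44 mm (y), 30 to 52 mm above the bench, vertical 13 mm through-hole in its centre; near arm 18 mm wide (top 46 mm up) with the grip; far arm with the drop ring, 48 mm across, top 48 mm up, centred at gauge x = 65 mm over the cells
- guide_grip (a point): top centre, 87 mm above the bench, of the slider grip: an upright black block on the guide's near arm, 55 mm from the guide's hole towards gauge -x; 26 mm long (gauge x) by 18 mm thick (gauge y), free from 46 to 87 mm above the bench
- guide_hole (a point): centre of the mouth of the guide's pin hole, on the hub's top face, 52 mm above the bench; x, y as the gauge
- gap: centre of the floor, 3 mm above the bench, of the one empty cell of the strip tray (black, a small grey drain hole, no pellet); axes parallel to the gauge's. It may be any of the four; each other cell holds a beige peat pellet 39 mm across, 22 mm tall
- pot: loose square black seedling pot, straight sides 44 by 44 mm (rim 49 mm, no obstacle), 50 mm tall, open on top, 3 mm walls, about 60 g, standing on top of the rail between the guide and the first hole; origin at the centre of its underside
- long_pin: the pin to use, upright in any hole of the stand: turned steel, shank 10 mm across and 46 mm long (nose tapers over 8 mm to a 5 mm tip), collar 22 mm across and 4 mm thick, then a plain round head 16 mm across, 28 mm tall; 78 mm overall, about 70 g. Origin at the tip, local z up to the head. In the stand its collar is 28 mm above the stand's top
- long_pin_collar (a point): underside of the long pin's collar, on its axis, 46 mm above the tip; the middle of the head is 18 mm higher
- stand: fixed light wooden pin stand 45 mm (local x) by 140 mm (local y) by 30 mm high, origin at the centre of its underside; three blind holes 11 mm across, 18 mm deep, at local y = -45, 0, 45 mm. It stands to the robot's left or right, its row roughly along world x
- short_pin_a: bystander in the stand: a steel pin like the long one, but shank only 22 mm, 54 mm overall; origin at the tip. Too short to reach the rail
- short_pin_b: bystander, the same as short_pin_a
- caddy: bystander: grey open box of plant labels, 90 (local x) by 130 (local y) by 60 mm, labels rising to 97 mm; origin under its centre. It stands on the other side from the stand
- bottle: bystander: white plastic bottle, 60 mm across, 170 mm tall, origin under its centre; beyond the stand
- jar: bystander: glass jar with a steel lid, 56 mm across, 70 mm tall, origin under its centre; on the robot's side of the rail
- trowel: bystander: flat wooden-handled trowel 160 mm long lying along its local x, origin near its middle, up to 65 mm wide, about 20 mm high
- spare_pellet: bystander: peat pellet 39 mm across, 22 mm tall, lying loose on the bench on the robot's side of the rail, origin under its centre
- cup: bystander: terracotta cup of wooden labels, 64 mm across, 80 mm tall (labels to 118 mm), origin under its centre; beyond the strip tray

How it is judged:
On the way, in this order (a step that is already met when the one before it is completed fails the run):
1. the pot stands upright on the bench, released (height (world z) of pot below 0.006 m and angle between pot's own z axis and vertical below 0.15 rad and linear speed of pot below 0.02 m/s and contact force between the fingers and pot below 0.1 N), for 0.2 s.
2. the guide has been slid so that its hole is within 6 mm of the hole beside the empty cell (y of guide_hole in the frame of gap between -0.006 and 0.006 m), for 0.2 s.
At the end, for the whole second after the job is handed in: Guide hole within 4 mm, along the rail, of the empty cell; longest pin at rest and upright (7 degrees) in guide and rail hole, within 5 mm of the axis, collar within 4 mm of the guide's top; pot upright on the bench, at rest and released (all of step 1 and y of guide_hole in the frame of gap between -0.004 and 0.004 m and horizontal distance between each of long_pin, long_pin_collar and guide_hole below 0.005 m and z of long_pin_collar in the frame of guide_hole between -0.004 and 0.004 m and angle between long_pin's own z axis and vertical below 0.12 rad and linear speed of long_pin below 0.02 m/s); the robot touches nothing.
It fails at once if a bystander is moved more than 30 mm from its place (distance of any of short_pin_a, short_pin_b, caddy, bottle, jar, trowel, spare_pellet, cup from where it was at the start of the episode above 0.03 m).
It fails at once if the pot is tipped over (angle between pot's own z axis and vertical above 0.8 rad).
It also fails if it takes over 72 s, if anything falls off the work surface, if the arm or the gripper's body presses on something with over 40 N, if the wrist force passes 120 N, or if a joint passes its speed limit or range.

## Working session

There is one attempt and no reset: what is moved stays moved. The work goes in short steps, Python scripts to look and compute and a tool call to move; the robot and the scene stay as the last step left them, time stands still between calls to the robot, and variables do not carry over. Pictures are saved under pics/ and viewed, about 8 in all and at most 12, crops included, and the job is handed in when it is done.

Besides the shell and the picture viewer there is one more tool, called by a JSON object that holds its "fn" and its "kwargs", one argument or row to a line. play_rows: Moves the arm, as the interface text tells. Its arguments: {"type":"object","properties":{"rows":{"type":"array"},"claw":{"type":"number"}},"required":["rows"]}

```bash
mkdir -p pics; ls
cat > h.py <<'E'
import numpy as np, cv2
from bench import robot, eyes, finder
def proj(p,P):
    K=np.array([[p['fx'],0,p['cx']],[0,p['fy'],p['cy']],[0,0,1.]])
    return cv2.projectPoints(np.float64(P).reshape(-1,3),np.float64(p['rvec']),np.float64(p['tvec']),K,np.float64(p['dist']))[0].reshape(-1,2)
def ray(p,uv):
    K=np.array([[p['fx'],0,p['cx']],[0,p['fy'],p['cy']],[0,0,1.]])
    n=cv2.undistortPoints(np.float64(uv).reshape(-1,1,2),K,np.float64(p['dist'])).reshape(-1,2)
    R=cv2.Rodrigues(np.float64(p['rvec']))[0]
    d=np.c_[n,np.ones(len(n))]@R
    return -R.T@np.float64(p['tvec']).ravel(),d
def atz(p,uv,z):
    o,d=ray(p,uv); return o+d*((z-o[2])/d[:,2])[:,None]
def tri(pa,ua,pb,ub):
    o1,d1=ray(pa,ua);o2,d2=ray(pb,ub);d1=d1[0]/np.linalg.norm(d1);d2=d2[0]/np.linalg.norm(d2)
    s=np.linalg.lstsq(np.c_[d1,-d2],o2-o1,rcond=None)[0]
    a,b=o1+s[0]*d1,o2+s[1]*d2
    return (a+b)/2,np.linalg.norm(a-b)
def save(p,n): cv2.imwrite('pics/'+n,p['frame'][:,:,::-1])
E
python3 - <<'E'
from h import *
T=eyes.snapshot('top');S=eyes.snapshot('side')
save(T,'t0.png');save(S,'s0.png')
for n in 'gauge guide guide_grip gap pot long_pin short_pin_a stand caddy bottle jar trowel spare_pellet cup'.split():
  for c,p in(('T',T),('S',S)):
    for r in finder.silhouettes(p,n)[:3]:
        if r['conf']>.25: print(n,c,round(r['conf'],2),np.round(r['box']),r['pixels'].sum())
print(ray(T,[[320,240]])[0],ray(S,[[320,240]])[0],robot.get_obs()['ee_rot'],robot.get_obs()['tool_pos'])
E
```

```text
pics
gauge T 0.56 [317. 243. 172.  66.] 4776
gauge S 0.85 [330. 284. 149. 149.] 6813
guide T 0.93 [379. 250.  18.  51.] 576
guide T 0.74 [280. 186.  23.  24.] 518
guide S 0.66 [367. 315.  75.  48.] 1538
guide S 0.59 [235. 272.  30.  42.] 1046
guide_grip T 0.97 [379. 245.  21.  61.] 631
guide_grip S 0.69 [370. 312.  81.  45.] 1685
gap T 0.62 [462. 211.  35.  31.] 669
pot T 0.71 [450. 254.   6.   2.] 46
pot T 0.66 [344. 246.  21.  20.] 313
pot T 0.44 [379. 246.  17.  60.] 635
pot S 0.83 [337. 279.  30.  40.] 951
long_pin T 0.52 [444. 284.   8.   5.] 53
long_pin S 0.75 [497. 357.  52.  92.] 3049
long_pin S 0.69 [235. 272.  27.  43.] 1010
long_pin S 0.53 [385. 402.   9.  31.] 284
short_pin_a T 0.56 [448. 268.   8.   8.] 61
short_pin_a T 0.45 [451. 255.   8.   4.] 60
short_pin_a T 0.43 [380. 247.  20.  57.] 609
short_pin_a S 0.53 [411. 402.  21.  20.] 249
short_pin_a S 0.52 [438. 395.   9.  20.] 200
stand T 0.77 [443. 268.  36.  57.] 792
stand S 0.63 [406. 414. 100.  56.] 2915
caddy T 0.85 [178. 269.  57.  40.] 1922
caddy S 0.61 [211. 194.  59.  57.] 2284
caddy S 0.54 [367. 314.  77.  44.] 1654
caddy S 0.42 [384. 404.  13.  34.] 292
bottle T 0.6 [461. 213.  40.  28.] 693
bottle T 0.55 [318. 242. 173.  67.] 4689
bottle S 0.64 [498. 357.  48.  93.] 3021
jar T 0.85 [290. 298.  21.  19.] 303
jar S 0.63 [237. 274.  28.  44.] 1067
trowel T 0.75 [338. 194.  63.  25.] 892
trowel T 0.55 [462. 213.  35.  27.] 653
trowel S 0.8 [389. 265.  59.  49.] 1124
trowel S 0.35 [346. 208.  28.  56.] 1100
spare_pellet T 0.66 [367. 288.  15.  12.] 148
spare_pellet S 0.77 [303. 342.  18.  23.] 431
cup T 0.85 [281. 184.  22.  25.] 521
cup S 0.89 [347. 211.  24.  53.] 1103
cup S 0.43 [367. 312.  75.  46.] 1551
cup S 0.43 [411. 402.  22.  21.] 242
[ 0.47331525 -0.01032133  1.33735666] [ 0.13393756 -0.62224349  0.67755748] [3.14149338e+00 2.07487681e-05 2.91279488e+00] [0.12475104 0.53567709 0.21950922]
```

View pics/t0.png

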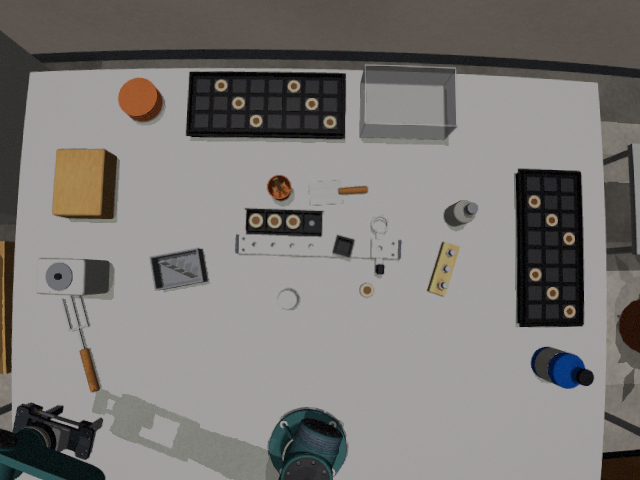

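View pics/s0.png

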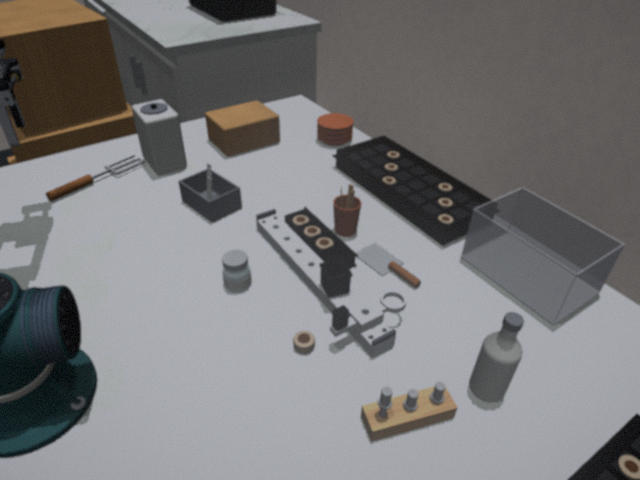

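Top view: the tray (row 220) has pellets at columns 256, 275 and 293, and its right-hand cell (312, 223) is empty, which is the gauge y = 20 mm cell. The pot is at (343, 245), the guide hub at (380, 248) with its grip at (380, 269), and the stand at (443, 268). In the side view the tallest pin is at (385, 400), the robot-end hole of the stand.

Next I'll zoom in for precise points.

Run:
```python
import cv2
t=cv2.imread('pics/t0.png');s=cv2.imread('pics/s0.png')
a=cv2.resize(t[205:305,232:412],None,fx=4.4,fy=4.4,interpolation=cv2.INTER_CUBIC) 
cv2.imwrite('pics/t1.png',a)
b=cv2.resize(s[200:440,250:470],None,fx=2.5,fy=2.5,interpolation=cv2.INTER_CUBIC)
c=cv2.resize(t[235:305,420:470],None,fx=5,fy=5,interpolation=cv2.INTER_CUBIC)
import numpy as np
o=np.zeros((600,800,3),np.uint8);o[:600,:550]=b;o[:350,550:800]=c
cv2.imwrite('pics/s1.png',o)
```

```text
(no output)
```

View pics/t1.png

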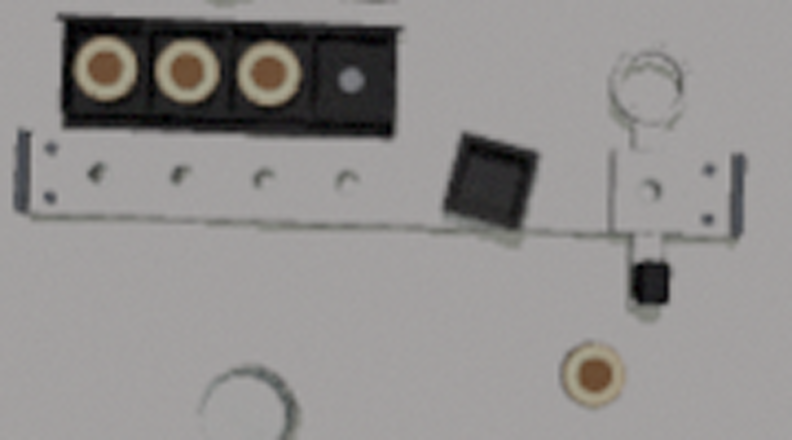

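View pics/s1.png

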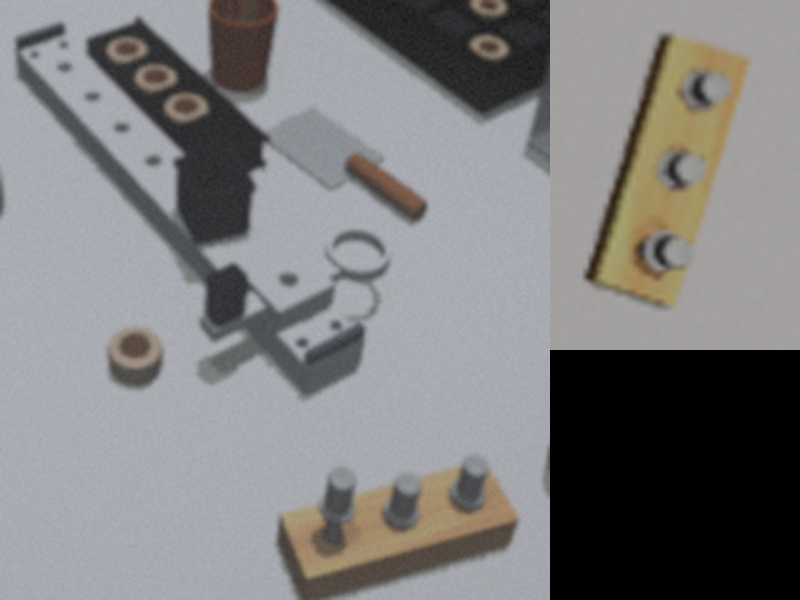

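```bash
cat > m.py <<'E'
from h import *
from scipy.optimize import least_squares
T=eyes.snapshot('top');S=eyes.snapshot('side')
ct=lambda a:np.array([232,205])+(np.array(a)+.5)/4.4-.5
cs=lambda a:np.array([250,200])+(np.array(a)+.5)/2.5-.5
cc=lambda a:np.array([420,235])+(np.array(a)-[550,0]+.5)/5-.5
H=[[0,y,.03] for y in(.17,.12,.07,.02)];Pl=[[.065,y,.025] for y in(.17,.12,.07)]
tu=ct([[98,173],[181,176],[265,180],[349,181],[105,68],[187,72],[269,74],[651,190],[650,283]])
su=cs([[65,67],[93,97],[122,128],[153,160],[126,48],[156,76],[186,106],[289,279]])
def W(q,L):
    c,s=np.cos(q[2]),np.sin(q[2]);L=np.array(L);return np.c_[q[0]+c*L[:,0]-s*L[:,1],q[1]+s*L[:,0]+c*L[:,1],L[:,2]]
def res(q,full=0):
    L=H+Pl+[[0,q[3]-.19,.052],[-.055,q[3]-.19,.087]];w=W(q,L)
    a=proj(T,w)-tu;b=proj(S,w[:8])-su
    return (a,b) if full else np.r_[a.ravel(),b.ravel()]
f=least_squares(res,[.46,0,0,.03],loss='soft_l1');q=f.x
print('gauge',q.round(4),'rms',np.sqrt((res(q)**2).mean()));print(*[r.round(1).tolist() for r in res(q,1)])
print('hole',W(q,[[0,.02,.03]]),'grip',W(q,[[-.055,q[3]-.19,.087]]),'guidehole',W(q,[[0,q[3]-.19,.052]]))
# pot
tc=atz(T,ct([[463,133],[539,153],[520,230],[445,212]]),.08);print('pot',tc.mean(0),np.linalg.norm(np.diff(tc,axis=0),axis=1),'yaw',np.degrees(np.arctan2(*(tc[1]-tc[2])[[1,0]])))
# pins
for n,a,b,z in(('long',[676,251],[342,474],.09),('mid',[693,167],[408,483],.066),('far',[714,87],[475,465],.066)):
    print(n,'T',atz(T,cc(a),z)[0],'S',atz(S,cs(b),z)[0],'tri',tri(T,cc(a),S,cs(b)))
for n in('jar','spare_pellet','trowel','cup','bottle','caddy'):
    r=finder.silhouettes(T,n)
    if r:print(n,r[0]['conf'],atz(T,[r[0]['box'][:2]],.02).round(3))
E
python3 m.py
```

```text
gauge [ 0.5421 -0.0197 -0.0168  0.0292] rms 0.3435064443895888
[[0.4, -0.0], [0.3, -0.1], [-0.1, -0.3], [-0.4, 0.1], [0.1, -0.2], [0.1, -0.5], [0.0, -0.3], [-0.3, -0.0], [1.2, -0.3]] [[-0.2, 0.0], [-0.4, -0.4], [-0.2, -0.4], [-0.0, 0.0], [0.2, 0.6], [-0.4, 0.5], [-0.2, 0.2], [-0.4, -0.2]]
hole [[5.42476026e-01 3.06532550e-04 3.00000000e-02]] grip [[ 0.48444136 -0.17955238  0.087     ]] guidehole [[ 0.53943357 -0.18047785  0.052     ]]
pot [ 0.54104756 -0.08423516  0.08      ] [0.04586564 0.04631738 0.04490383] yaw -13.111596675624707
long T [ 0.44545617 -0.34526172  0.09      ] S [ 0.44635088 -0.34522446  0.09      ] tri (array([ 0.44574036, -0.34532073,  0.09058773]), np.float64(0.0006868839890945821))
mid T [ 0.48883849 -0.36056649  0.066     ] S [ 0.48780851 -0.36044371  0.066     ] tri (array([ 0.48851302, -0.36043455,  0.06543282]), np.float64(0.000865033472587601))
far T [ 0.53087859 -0.37172336  0.066     ] S [ 0.53015171 -0.37351616  0.066     ] tri (array([ 0.53120025, -0.37251815,  0.06396549]), np.float64(0.0006156818679478772))
jar 0.71 [[0.399 0.054 0.02 ]]
spare_pellet 0.47 [[ 0.491 -0.356  0.02 ]]
trowel 0.81 [[ 0.684 -0.073  0.02 ]]
cup 0.94 [[0.708 0.084 0.02 ]]
bottle 0.88 [[ 0.641 -0.405  0.02 ]]
caddy 0.64 [[0.47  0.356 0.02 ]]
```

{"fn": "play_rows", "kwargs": {
  "rows": [
    {"linear":[-2.2,-2.05,0],"spin":0},
    {"linear":[-2.2,-2.05,0],"spin":0},
    {"linear":[-2.2,-2.05,0],"spin":0},
    {"linear":[-2.2,-2.05,0],"spin":0},
    {"linear":[-2.2,-2.05,0],"spin":0},
    {"linear":[-2.2,-2.05,0],"spin":0},
    {"linear":[-2.2,-2.05,0],"spin":0},
    {"linear":[-2.2,-2.05,0],"spin":0},
    {"linear":[-2.2,-2.05,0],"spin":0},
    {"linear":[-2.2,-2.05,0],"spin":0},
    {"linear":[-2.2,-2.05,0],"spin":0},
    {"linear":[-2.2,-2.05,0],"spin":0}
  ],
  "claw": 9.4
}}

```text
time: 2.9
tool_pos: [0.3266, 0.2349, 0.2197]
ee_rot: [3.141, 0.001, 2.913]
wrist_force: [0.7, -0.1, 0.1]
width: 0.0942
```

{"fn": "play_rows", "kwargs": {
  "rows": [
    {"linear":[-2.2,-2.05,0],"spin":0},
    {"linear":[-2.2,-2.05,0],"spin":0},
    {"linear":[-2.2,-2.05,0],"spin":0},
    {"linear":[-2.2,-2.05,0],"spin":0},
    {"linear":[-2.2,-2.05,0],"spin":0},
    {"linear":[-2.2,-2.05,0],"spin":0},
    {"linear":[-2.2,-2.05,0],"spin":0},
    {"linear":[-2.2,-2.05,0],"spin":0},
    {"linear":[-2.2,-2.05,0],"spin":0},
    {"linear":[-2.2,-2.05,0],"spin":0},
    {"linear":[0,0,0],"spin":0},
    {"linear":[0,0,0],"spin":0}
  ]
}}

```text
time: 3.9
tool_pos: [0.4941, -0.0143, 0.219]
ee_rot: [3.141, -0.001, 2.91]
wrist_force: [-0.0, 0.4, -0.3]
width: 0.0938
```

```bash
cat > d.py <<'E'
import sys,numpy as np
from bench import robot
from scipy.spatial.transform import Rotation as R
o=robot.get_obs();r=R.from_euler('xyz',o['ee_rot'])
print('t',round(o['time'],2),'pos',np.round(o['tool_pos'],4),'yaw',np.degrees(o['ee_rot']).round(2),'w',round(o['width'],4),'F',np.round(o['wrist_force'],1),'q6',round(o['joint_positions'][5],2))
for a in sys.argv[1:]:
    v=[float(k) for k in a.split(',')];R2=r
    if len(v)>3: # spin first
        dy=(np.degrees(o['ee_rot'][2])-v[3]+90)%180-90;print('spin',dy.round(2));R2=r*R.from_euler('z',dy,degrees=True)
    d=np.array(v[:3])-o['tool_pos'];print(a,'cm now',(r.inv().apply(d)*100).round(2),'cm after spin',(R2.inv().apply(d)*100).round(2))
E
python3 d.py .541,-.084,.2 .541,-.084,.055,166.9
```

```text
t 3.9 pos [ 0.4941 -0.0143  0.219 ] yaw [ 1.7998e+02 -8.0000e-02  1.6674e+02] w 0.0938 F [-0.   0.4 -0.3] q6 -1.48
.541,-.084,.2 cm now [-6.17 -5.71  1.89] cm after spin [-6.17 -5.71  1.89]
spin -0.16
.541,-.084,.055,166.9 cm now [-6.19 -5.71 16.39] cm after spin [-6.17 -5.73 16.39]
```

{"fn": "play_rows", "kwargs": {
  "rows": [
    {"linear":[-2.06,-1.9,0],"spin":0},
    {"linear":[-2.06,-1.9,0],"spin":0},
    {"linear":[-2.06,-1.9,0],"spin":0},
    {"linear":[0,0,2],"spin":0},
    {"linear":[0,0,2.4],"spin":0},
    {"linear":[0,0,2.4],"spin":0},
    {"linear":[0,0,2.4],"spin":0},
    {"linear":[0,0,2.4],"spin":0},
    {"linear":[0,0,2.4],"spin":0},
    {"linear":[0,0,2.4],"spin":0},
    {"linear":[0,0,0],"spin":0},
    {"linear":[0,0,0],"spin":0}
  ]
}}

```text
time: 4.9
tool_pos: [0.5398, -0.0814, 0.0546]
ee_rot: [3.141, -0.003, 2.914]
wrist_force: [0.5, 0.1, 0.2]
width: 0.094
```

{"fn": "play_rows", "kwargs": {
  "rows": [
    {"linear":[0,0,0],"spin":0},
    {"linear":[0,0,0],"spin":0},
    {"linear":[0,0,0],"spin":0},
    {"linear":[0,0,0],"spin":0},
    {"linear":[0,0,0],"spin":0},
    {"linear":[0,0,0],"spin":0},
    {"linear":[0,0,0],"spin":0},
    {"linear":[0,0,0],"spin":0}
  ],
  "claw": 3.6
}}

```text
time: 5.57
tool_pos: [0.5411, -0.0829, 0.0555]
ee_rot: [3.142, -0.0, 2.913]
wrist_force: [0.3, -0.2, 0.9]
width: 0.0439
```

```bash
python3 d.py .36,-.06,.12
```

```text
t 5.57 pos [ 0.5411 -0.0829  0.0555] yaw [180.    -0.   166.88] w 0.0439 F [ 0.3 -0.2  0.9] q6 -1.6
.36,-.06,.12 cm now [18.16 -1.88 -6.45] cm after spin [18.16 -1.88 -6.45]
```

{"fn": "play_rows", "kwargs": {
  "rows": [
    {"linear":[0,0,-1],"spin":0},
    {"linear":[0,0,-2],"spin":0},
    {"linear":[0,0,-2],"spin":0},
    {"linear":[0,0,-1],"spin":0},
    {"linear":[1.5,-0.2,0],"spin":0},
    {"linear":[2.4,-0.3,0],"spin":0},
    {"linear":[2.6,-0.3,0],"spin":0},
    {"linear":[2.6,-0.3,0],"spin":0},
    {"linear":[2.6,-0.3,0],"spin":0},
    {"linear":[2.6,-0.3,0],"spin":0},
    {"linear":[2.4,-0.2,0],"spin":0},
    {"linear":[1.5,0,0],"spin":0}
  ]
}}

```text
time: 6.57
tool_pos: [0.3574, -0.0597, 0.1154]
ee_rot: [-3.142, -0.001, 2.912]
wrist_force: [0.8, 0.4, -0.7]
width: 0.0441
```

{"fn": "play_rows", "kwargs": {
  "rows": [
    {"linear":[0,0,1.5],"spin":0},
    {"linear":[0,0,2],"spin":0},
    {"linear":[0,0,2],"spin":0},
    {"linear":[0,0,1.5],"spin":0},
    {"linear":[0,0,0.7],"spin":0},
    {"linear":[0,0,0.5],"spin":0},
    {"linear":[0,0,0.5],"spin":0},
    {"linear":[0,0,0.2],"spin":0},
    {"linear":[0,0,0],"spin":0},
    {"linear":[0,0,0],"spin":0}
  ]
}}

```text
time: 7.4
tool_pos: [0.3601, -0.0602, 0.0271]
ee_rot: [-3.142, 0.001, 2.913]
wrist_force: [-0.2, 0.1, -0.7]
width: 0.0436
```

```bash
python3 d.py .36,-.06,.0255
```

```text
t 7.4 pos [ 0.3601 -0.0602  0.0271] yaw [-1.8000e+02  7.0000e-02  1.6689e+02] w 0.0436 F [-0.2  0.1 -0.7] q6 -1.66
.36,-.06,.0255 cm now [0.02 0.02 0.16] cm after spin [0.02 0.02 0.16]
```

{"fn": "play_rows", "kwargs": {
  "rows": [
    {"linear":[0,0,0.15],"spin":0},
    {"linear":[0,0,0],"spin":0},
    {"linear":[0,0,0],"spin":0}
  ]
}}

```text
time: 7.65
tool_pos: [0.3601, -0.0603, 0.0255]
ee_rot: [-3.142, 0.001, 2.913]
wrist_force: [0.8, -0.1, -0.7]
width: 0.0436
```

{"fn": "play_rows", "kwargs": {
  "rows": [
    {"linear":[0,0,0],"spin":0},
    {"linear":[0,0,0],"spin":0},
    {"linear":[0,0,0],"spin":0},
    {"linear":[0,0,0],"spin":0},
    {"linear":[0,0,-1],"spin":0},
    {"linear":[0,0,-2],"spin":0},
    {"linear":[0,0,-3],"spin":0},
    {"linear":[0,0,-3],"spin":0},
    {"linear":[0,0,-3],"spin":0},
    {"linear":[0,0,0],"spin":0},
    {"linear":[0,0,0],"spin":0}
  ],
  "claw": 7
}}

```text
time: 8.57
tool_pos: [0.3609, -0.0605, 0.1476]
ee_rot: [-3.141, 0.006, 2.913]
wrist_force: [-0.4, 0.5, -0.5]
width: 0.0699
```

```bash
python3 d.py .4844,-.1796,.066,179.04
```

```text
t 8.57 pos [ 0.3609 -0.0605  0.1476] yaw [-179.97    0.32  166.89] w 0.0699 F [-0.4  0.5 -0.5] q6 -1.66
spin -12.15
.4844,-.1796,.066,179.04 cm now [-14.68  -8.79   8.25] cm after spin [-12.5  -11.68   8.25]
```

{"fn": "play_rows", "kwargs": {
  "rows": [
    {"linear":[0,0,0],"spin":-6.1},
    {"linear":[0,0,0],"spin":-6.05},
    {"linear":[-2.1,-1.95,0],"spin":0},
    {"linear":[-2.1,-1.95,0],"spin":0},
    {"linear":[-2.1,-1.95,0],"spin":0},
    {"linear":[-2.1,-1.95,0],"spin":0},
    {"linear":[-2.1,-1.95,0],"spin":0},
    {"linear":[-2.0,-1.93,0],"spin":0},
    {"linear":[0,0,0],"spin":0},
    {"linear":[0,0,0],"spin":0}
  ],
  "claw": 6
}}

```text
time: 9.4
tool_pos: [0.4819, -0.1791, 0.1427]
ee_rot: [3.139, -0.004, 3.124]
wrist_force: [-0.1, 0.2, -0.4]
width: 0.0602
```

```bash
python3 d.py .4844,-.1796,.066,179.04
python3 - <<'E'
from h import *
a=eyes.snapshot('top');b=eyes.snapshot('side')
o=np.zeros((500,800,3),np.uint8)
o[:,:400]=cv2.resize(a['frame'][200:325,280:380],None,fx=4,fy=4);o[:,400:]=cv2.resize(b['frame'][200:450,230:430],None,fx=2,fy=2)
cv2.imwrite('pics/c2.png',o[:,:,::-1])
E
```

```text
t 9.4 pos [ 0.4819 -0.1791  0.1427] yaw [179.86  -0.25 178.98] w 0.0602 F [-0.1  0.2 -0.4] q6 -2.02
spin -0.06
.4844,-.1796,.066,179.04 cm now [-0.29 -0.07  7.67] cm after spin [-0.29 -0.07  7.67]
```

View pics/c2.png

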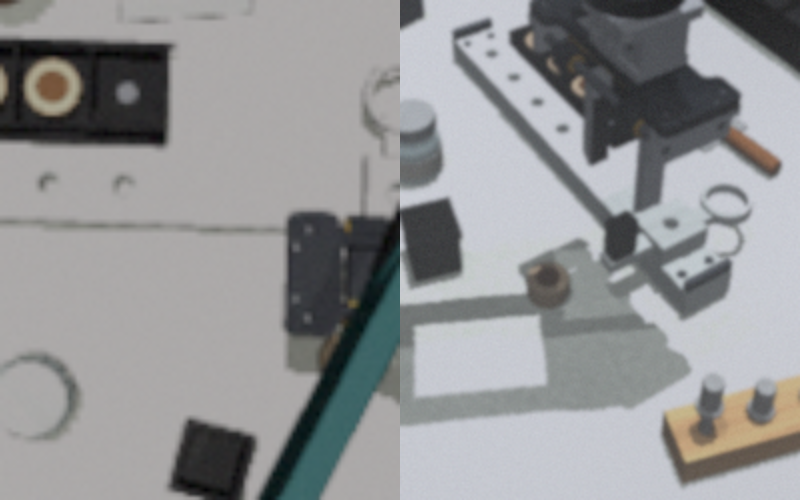

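The pot stands upright on the bench (crop 215, 460 left; 432, 240 right), the rail is clear, and the fingers are above the grip. Next I'll go down and take the grip.

{"fn": "play_rows", "kwargs": {
  "rows": [
    {"linear":[-0.25,0,1],"spin":0},
    {"linear":[0,0,2],"spin":0},
    {"linear":[0,0,2],"spin":0},
    {"linear":[0,0,1.6],"spin":0},
    {"linear":[0,0,1],"spin":0},
    {"linear":[0,0,0],"spin":0},
    {"linear":[0,0,0],"spin":0}
  ]
}}

```text
time: 10.08
tool_pos: [0.4845, -0.1784, 0.0686]
ee_rot: [3.141, -0.001, 3.125]
wrist_force: [0.0, -0.9, 0.7]
width: 0.0599
```

{"fn": "play_rows", "kwargs": {
  "rows": [
    {"linear":[0,0,0],"spin":0},
    {"linear":[0,0,0],"spin":0},
    {"linear":[0,0,0],"spin":0},
    {"linear":[0,0,0],"spin":0},
    {"linear":[0,0,0],"spin":0},
    {"linear":[0,0,0],"spin":0},
    {"linear":[0,0,0],"spin":0},
    {"linear":[0,0,0],"spin":0}
  ],
  "claw": 1
}}

```text
time: 10.75
tool_pos: [0.4852, -0.1792, 0.0691]
ee_rot: [-3.141, 0.0, 3.125]
wrist_force: [-0.7, -0.2, 0.2]
width: 0.018
```

```bash
python3 d.py .4875,.0012,.066,179.04
```

```text
t 10.75 pos [ 0.4852 -0.1792  0.0691] yaw [-1.7998e+02  1.0000e-02  1.7903e+02] w 0.018 F [-0.7 -0.2  0.2] q6 -2.02
spin -0.01
.4875,.0012,.066,179.04 cm now [ 0.07 18.05  0.31] cm after spin [ 0.07 18.05  0.31]
```

{"fn": "play_rows", "kwargs": {
  "rows": [
    {"linear":[0,1,0],"spin":0},
    {"linear":[0,1.8,0],"spin":0},
    {"linear":[0,1.8,0],"spin":0},
    {"linear":[0,1.8,0],"spin":0},
    {"linear":[0,1.8,0],"spin":0},
    {"linear":[0,1.8,0],"spin":0},
    {"linear":[0,1.8,0],"spin":0},
    {"linear":[0,1.8,0],"spin":0},
    {"linear":[0,1.8,0],"spin":0},
    {"linear":[0,1.6,0],"spin":0},
    {"linear":[0,1,0],"spin":0},
    {"linear":[0,0,0],"spin":0}
  ]
}}

```text
time: 11.75
tool_pos: [0.4884, 0.0033, 0.0691]
ee_rot: [3.14, 0.001, 3.127]
wrist_force: [2.4, 2.6, -0.9]
width: 0.0178
```

{"fn": "play_rows", "kwargs": {
  "rows": [
    {"linear":[0,0,0],"spin":0},
    {"linear":[0,0,0],"spin":0},
    {"linear":[0,0,0],"spin":0}
  ]
}}

```text
time: 12.0
tool_pos: [0.4883, 0.0009, 0.0691]
ee_rot: [3.141, 0.001, 3.124]
wrist_force: [1.7, 2.1, 0.4]
width: 0.0177
```

```bash
python3 d.py .4875,.0012,.066,179.04
python3 - <<'E'
from h import *
a=eyes.snapshot('top');b=eyes.snapshot('side')
o=np.zeros((500,800,3),np.uint8)
o[:,:400]=cv2.resize(a['frame'][200:300,280:360],None,fx=5,fy=5,interpolation=2);o[:,400:]=cv2.resize(b['frame'][200:325,270:370],None,fx=4,fy=4,interpolation=2)
cv2.imwrite('pics/c3.png',o[:,:,::-1])
E
```

```text
t 12.0 pos [0.4883 0.0009 0.0691] yaw [1.7996e+02 3.0000e-02 1.7901e+02] w 0.0177 F [1.7 2.1 0.4] q6 -1.67
spin -0.03
.4875,.0012,.066,179.04 cm now [0.08 0.03 0.31] cm after spin [0.08 0.03 0.31]
```

View pics/c3.png

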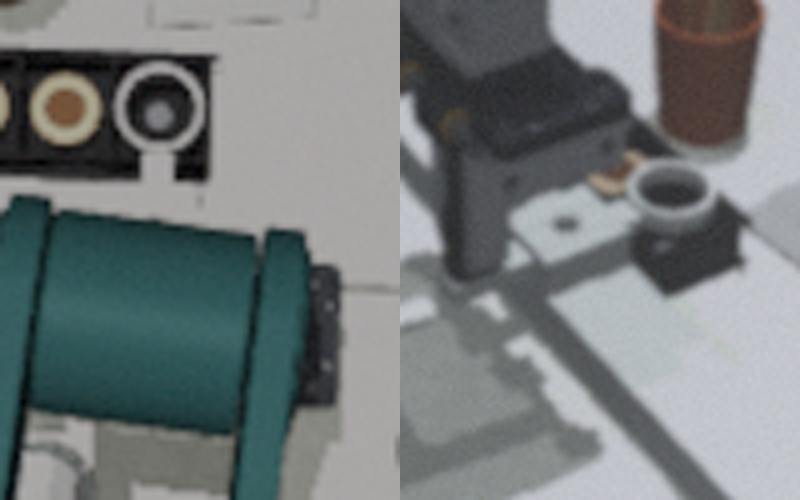

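The ring is over the empty cell (drain hole visible through it at crop 158, 115) and the hub hole shows at crop (567, 223). I'll put numbers on both.

Run:
```python
from h import *
a=eyes.snapshot('top');b=eyes.snapshot('side')
h=atz(b,[[270+167.5/4-.5,200+223.5/4-.5]],.052)[0];r=atz(a,[[280+159.5/5-.5,200+107.5/5-.5]],.048)[0]
th=-.0168
for p in(h,r):
    d=p[:2]-[.5421,-.0197];print(p.round(4),'gauge xy',(d@np.array([[np.cos(th),-np.sin(th)],[np.sin(th),np.cos(th)]])).round(4))
```

```text
[5.434e-01 1.000e-04 5.200e-02] gauge xy [0.001  0.0198]
[ 0.6072 -0.0009  0.048 ] gauge xy [0.0647 0.0199]
```

{"fn": "play_rows", "kwargs": {
  "rows": [
    {"linear":[0,0,0],"spin":0},
    {"linear":[0,0,0],"spin":0},
    {"linear":[0,0,0],"spin":0},
    {"linear":[0,0,0],"spin":0},
    {"linear":[0,0,-1],"spin":0},
    {"linear":[0,0,-2],"spin":0},
    {"linear":[0,0,-3],"spin":0},
    {"linear":[0,0,-3],"spin":0},
    {"linear":[0,0,0],"spin":5.5},
    {"linear":[0,0,0],"spin":5.5},
    {"linear":[0,0,0],"spin":5.6},
    {"linear":[0,0,0],"spin":0}
  ],
  "claw": 3.2
}}

```text
time: 13.2
tool_pos: [0.4882, 0.0009, 0.16]
ee_rot: [3.141, 0.001, 2.834]
wrist_force: [-0.1, -0.4, -0.7]
width: 0.032
```

```bash
python3 d.py .4457,-.3453,.15,162.4
```

```text
t 13.2 pos [0.4882 0.0009 0.16  ] yaw [1.7999e+02 6.0000e-02 1.6235e+02] w 0.032 F [-0.1 -0.4 -0.7] q6 -1.38
spin -0.05
.4457,-.3453,.15,162.4 cm now [ -6.44 -34.28   1.  ] cm after spin [ -6.41 -34.28   1.  ]
```

{"fn": "play_rows", "kwargs": {
  "rows": [
    {"linear":[-0.58,-3.1,0],"spin":0},
    {"linear":[-0.58,-3.1,0],"spin":0},
    {"linear":[-0.58,-3.1,0],"spin":0},
    {"linear":[-0.58,-3.1,0],"spin":0},
    {"linear":[-0.58,-3.1,0],"spin":0},
    {"linear":[-0.58,-3.1,0],"spin":0},
    {"linear":[-0.58,-3.1,0],"spin":0},
    {"linear":[-0.58,-3.1,0],"spin":0},
    {"linear":[-0.58,-3.1,0],"spin":0},
    {"linear":[-0.58,-3.1,0],"spin":0},
    {"linear":[-0.6,-3.3,0],"spin":0},
    {"linear":[0,0,0],"spin":0}
  ],
  "claw": 4.5
}}

```text
time: 14.2
tool_pos: [0.4441, -0.3507, 0.1587]
ee_rot: [-3.139, -0.0, 2.832]
wrist_force: [-1.1, -0.1, -0.8]
width: 0.0447
```

{"fn": "play_rows", "kwargs": {
  "rows": [
    {"linear":[0,0,1],"spin":0},
    {"linear":[0,0,1],"spin":0},
    {"linear":[0,0,0],"spin":0},
    {"linear":[0,0,0],"spin":0}
  ]
}}

```text
time: 14.53
tool_pos: [0.4452, -0.3434, 0.1373]
ee_rot: [3.14, -0.003, 2.837]
wrist_force: [0.6, -0.3, 0.0]
width: 0.0449
```

```bash
python3 d.py .4457,-.3453,.079,162.4
python3 - <<'E'
from h import *
a=eyes.snapshot('top');b=eyes.snapshot('side')
o=np.zeros((500,800,3),np.uint8)
o[:,:400]=cv2.resize(a['frame'][200:300,280:360],None,fx=5,fy=5,interpolation=2);o[:,400:]=cv2.resize(b['frame'][330:455,350:450],None,fx=4,fy=4,interpolation=2)
cv2.imwrite('pics/c4.png',o[:,:,::-1])
E
```

```text
t 14.53 pos [ 0.4452 -0.3434  0.1373] yaw [ 1.7990e+02 -1.7000e-01  1.6257e+02] w 0.0449 F [ 0.6 -0.3  0. ] q6 -2.02
spin 0.17
.4457,-.3453,.079,162.4 cm now [-0.12 -0.17  5.83] cm after spin [-0.12 -0.17  5.83]
```

View pics/c4.png

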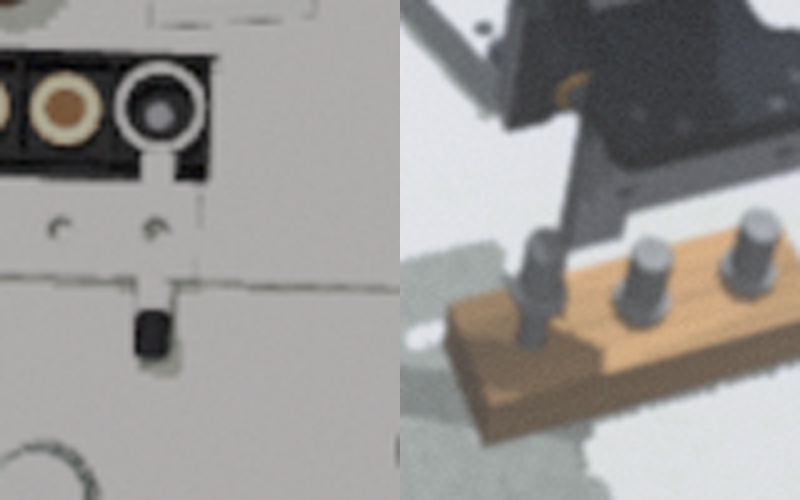

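The guide stayed put after release (ring crop 160, 108; hub hole 156, 229), and the fingers stand over the long pin's head. I'll go down and grip it.

{"fn": "play_rows", "kwargs": {
  "rows": [
    {"linear":[-0.1,-0.15,1],"spin":0},
    {"linear":[0,0,1.5],"spin":0},
    {"linear":[0,0,1.5],"spin":0},
    {"linear":[0,0,1],"spin":0},
    {"linear":[0,0,0.8],"spin":0},
    {"linear":[0,0,0],"spin":0},
    {"linear":[0,0,0],"spin":0},
    {"linear":[0,0,0],"spin":0}
  ]
}}

```text
time: 15.3
tool_pos: [0.4466, -0.3475, 0.0817]
ee_rot: [-3.141, 0.001, 2.835]
wrist_force: [-0.4, 0.2, 0.3]
width: 0.0449
```

```bash
python3 d.py .4457,-.3453,.079,162.4;python3 - <<'E'
from h import *
a=eyes.snapshot('top')
p=atz(a,[[280+156.5/5-.5,200+229.5/5-.5]],.052)[0];d=p[:2]-[.5421,-.0197];th=-.0168
print(p,d@np.array([[np.cos(th),-np.sin(th)],[np.sin(th),np.cos(th)]]))
E
```

```text
t 15.3 pos [ 0.4466 -0.3475  0.0817] yaw [-1.7997e+02  8.0000e-02  1.6245e+02] w 0.0449 F [-0.4  0.2  0.3] q6 -2.03
spin 0.05
.4457,-.3453,.079,162.4 cm now [0.15 0.18 0.27] cm after spin [0.15 0.18 0.27]
[ 5.42528010e-01 -5.03412933e-04  5.20000000e-02] [0.00010546 0.01920107]
```

{"fn": "play_rows", "kwargs": {
  "rows": [
    {"linear":[0,0,0],"spin":0},
    {"linear":[0,0,0],"spin":0},
    {"linear":[0,0,0],"spin":0},
    {"linear":[0,0,0],"spin":0},
    {"linear":[0,0,0],"spin":0},
    {"linear":[0,0,0],"spin":0},
    {"linear":[0,0,0],"spin":0}
  ],
  "claw": 0.8
}}

```text
time: 15.93
tool_pos: [0.4462, -0.3471, 0.0811]
ee_rot: [-3.142, 0.0, 2.835]
wrist_force: [-0.6, -0.0, 1.3]
width: 0.0152
```

```bash
python3 d.py .4457,-.3453,.079,162.4
```

```text
t 15.93 pos [ 0.4462 -0.3471  0.0811] yaw [-1.8000e+02  2.0000e-02  1.6244e+02] w 0.0152 F [-0.6 -0.   1.3] q6 -2.03
spin 0.04
.4457,-.3453,.079,162.4 cm now [0.1  0.16 0.21] cm after spin [0.1  0.16 0.21]
```

{"fn": "play_rows", "kwargs": {
  "rows": [
    {"linear":[0,0,-0.6],"spin":0},
    {"linear":[0,0,-1],"spin":0},
    {"linear":[0,0,-1.2],"spin":0},
    {"linear":[0,0,-1.5],"spin":0},
    {"linear":[0,0,-1.5],"spin":0},
    {"linear":[0,0,-1.5],"spin":0},
    {"linear":[0,0,-1.5],"spin":0},
    {"linear":[0,0,-0.7],"spin":0},
    {"linear":[0,0,0],"spin":0},
    {"linear":[0,0,0],"spin":0}
  ]
}}

```text
time: 16.77
tool_pos: [0.4463, -0.3472, 0.1767]
ee_rot: [-3.141, 0.001, 2.835]
wrist_force: [0.5, -0.3, -1.3]
width: 0.0151
```

```bash
python3 d.py .5425,0,.17
```

```text
t 16.77 pos [ 0.4463 -0.3472  0.1767] yaw [-1.7997e+02  6.0000e-02  1.6244e+02] w 0.0151 F [ 0.5 -0.3 -1.3] q6 -2.03
.5425,0,.17 cm now [ 1.3  36.01  0.65] cm after spin [ 1.3  36.01  0.65]
```

{"fn": "play_rows", "kwargs": {
  "rows": [
    {"linear":[0.1,2,0],"spin":0},
    {"linear":[0.1,3.2,0],"spin":0},
    {"linear":[0.1,3.2,0],"spin":0},
    {"linear":[0.1,3.2,0],"spin":0},
    {"linear":[0.1,3.2,0],"spin":0},
    {"linear":[0.1,3.2,0],"spin":0},
    {"linear":[0.1,3.2,0],"spin":0},
    {"linear":[0.1,3.2,0],"spin":0},
    {"linear":[0.1,3.2,0],"spin":0},
    {"linear":[0.1,3.2,0],"spin":0},
    {"linear":[0.1,3.2,0],"spin":0},
    {"linear":[0.2,2,0],"spin":0}
  ]
}}

```text
time: 17.77
tool_pos: [0.542, 0.003, 0.1744]
ee_rot: [3.141, -0.003, 2.837]
wrist_force: [-0.6, 0.2, -1.1]
width: 0.015
```

{"fn": "play_rows", "kwargs": {
  "rows": [
    {"linear":[0,0,1],"spin":0},
    {"linear":[0,0,1.5],"spin":0},
    {"linear":[0,0,1],"spin":0},
    {"linear":[0,0,0],"spin":0},
    {"linear":[0,0,0],"spin":0},
    {"linear":[0,0,0],"spin":0}
  ]
}}

```text
time: 18.27
tool_pos: [0.5423, -0.0007, 0.141]
ee_rot: [-3.141, -0.0, 2.834]
wrist_force: [0.8, 0.9, -0.2]
width: 0.0153
```

```bash
python3 d.py .5425,0,.14
python3 - <<'E'
from h import *
a=eyes.snapshot('top');b=eyes.snapshot('side')
o=np.zeros((600,800,3),np.uint8)
o[:400,:320]=cv2.resize(a['frame'][200:300,280:360],None,fx=4,fy=4,interpolation=2);o[:,320:]=cv2.resize(b['frame'][180:280,280:360],None,fx=6,fy=6,interpolation=2)
cv2.imwrite('pics/c5.png',o[:,:,::-1])
for r in finder.silhouettes(b,'long_pin')[:3]:print(r['conf'],r['box'])
E
```

```text
t 18.27 pos [ 0.5423 -0.0007  0.141 ] yaw [-1.7999e+02 -1.0000e-02  1.6237e+02] w 0.0153 F [ 0.8  0.9 -0.2] q6 -1.37
.5425,0,.14 cm now [0.   0.08 0.1 ] cm after spin [0.   0.08 0.1 ]
0.6 [308.4, 236.9, 6.9, 14.7]
```

View pics/c5.png

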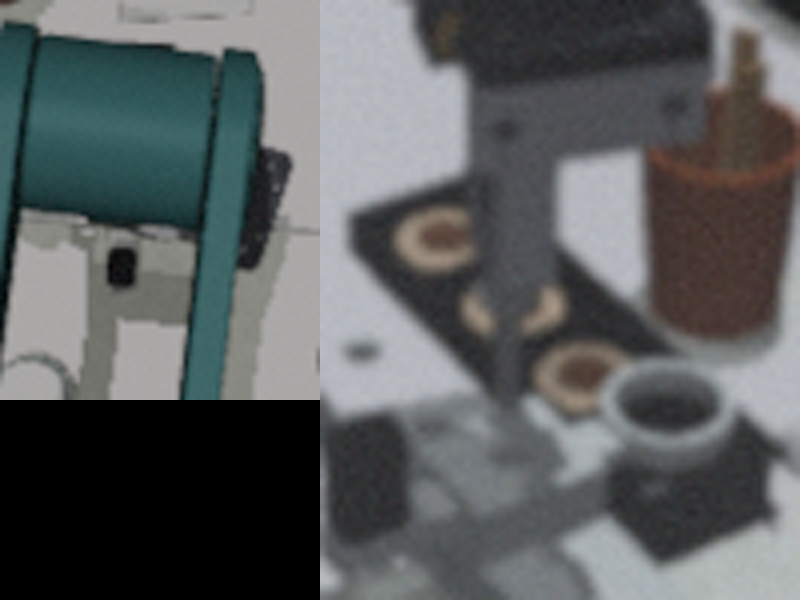

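Run:
```python
from h import *
b=eyes.snapshot('side');p=robot.get_obs()['tool_pos']
for x,y in((p[0],p[1]),(p[0],p[1]+.001),(p[0]+.001,p[1])):
    q=proj(b,[[x,y,.072],[x,y,.08],[x,y,.1],[x,y,.118]]);print(((q-[280,180]+.5)*6-.5+[320,0]).round(0).tolist())
print(atz(b,[[311.25,246.6]],.072), p)
# shank edges row by row
g=b['frame'][225:252,300:322].mean(2).astype(int)
for i,r in enumerate(g):print(225+i,*r)
```

```text
[[510.0, 410.0], [510.0, 391.0], [511.0, 343.0], [511.0, 299.0]]
[[509.0, 408.0], [509.0, 390.0], [509.0, 342.0], [509.0, 298.0]]
[[513.0, 409.0], [513.0, 390.0], [513.0, 342.0], [514.0, 298.0]]
[[0.54501394 0.00319195 0.072     ]] [ 5.42783915e-01 -3.47720250e-04  1.41864777e-01]
225 75 67 60 54 48 51 56 68 68 72 75 83 78 79 83 82 83 85 76 67 50 44
226 55 51 47 48 51 61 67 71 70 71 79 80 81 81 85 80 84 81 75 66 46 45
227 45 43 50 53 52 67 75 78 72 70 76 80 77 81 75 73 80 88 92 72 57 48
228 52 53 48 49 72 82 91 87 76 75 79 77 76 72 71 75 89 109 120 98 74 51
229 51 43 52 66 91 103 98 93 81 78 77 72 72 74 77 77 93 125 140 125 92 55
230 51 44 50 76 111 125 119 99 85 80 73 73 76 70 76 74 96 125 143 138 102 71
231 47 48 56 79 118 141 135 115 90 76 76 73 73 76 71 80 105 128 145 135 108 58
232 46 53 51 74 112 139 145 131 104 81 72 74 71 74 86 102 116 137 138 128 92 64
233 47 40 51 66 89 121 137 135 111 84 70 72 76 90 109 116 127 128 116 101 74 56
234 48 50 42 55 64 89 114 120 106 81 74 71 74 90 113 112 107 97 81 72 52 47
235 51 47 47 44 53 69 88 94 87 77 74 69 72 82 87 86 75 65 56 47 47 42

[... 597 characters left out ...]
5 85 71
244 185 178 175 172 166 147 120 82 61 63 73 67 63 57 57 71 96 116 128 116 106 93
245 173 163 152 152 152 146 122 97 70 69 70 67 66 71 86 94 102 113 118 124 121 117
246 148 143 132 132 131 128 124 112 94 73 68 71 75 95 126 137 132 115 114 117 126 131
247 131 124 127 128 121 122 122 116 105 93 79 73 83 112 137 161 161 138 113 104 112 123
248 120 122 122 125 123 127 124 123 110 99 90 87 88 109 134 161 170 158 138 113 95 98
249 112 114 123 132 134 142 135 127 111 105 93 94 94 106 119 151 172 168 157 134 105 85
250 104 106 119 129 143 149 147 136 118 106 97 101 100 100 111 129 154 160 159 152 133 115
251 92 106 111 117 133 141 144 142 128 117 104 100 98 102 100 111 124 133 143 152 158 150
```

{"fn": "play_rows", "kwargs": {
  "rows": [
    {"linear":[0,0.03,0.8],"spin":0},
    {"linear":[0,0,0.6],"spin":0},
    {"linear":[0,0,0.5],"spin":0},
    {"linear":[0,0,0.5],"spin":0},
    {"linear":[0,0,0.5],"spin":0},
    {"linear":[0,0,0.3],"spin":0},
    {"linear":[0,0,0],"spin":0},
    {"linear":[0,0,0],"spin":0}
  ]
}}

```text
time: 19.13
tool_pos: [0.5424, 0.0003, 0.1087]
ee_rot: [-3.142, -0.0, 2.835]
wrist_force: [1.0, 0.1, -1.1]
width: 0.0149
```

```bash
python3 d.py .5425,0,.075
```

```text
t 19.13 pos [5.424e-01 3.000e-04 1.087e-01] yaw [-1.8000e+02 -2.0000e-02  1.6244e+02] w 0.0149 F [ 1.   0.1 -1.1] q6 -1.37
.5425,0,.075 cm now [-0.02 -0.03  3.37] cm after spin [-0.02 -0.03  3.37]
```

Tip is now about 12 mm into the guide with no force, so I'll continue into the rail.

{"fn": "play_rows", "kwargs": {
  "rows": [
    {"linear":[0,0,0.4],"spin":0},
    {"linear":[0,0,0.4],"spin":0},
    {"linear":[0,0,0.4],"spin":0},
    {"linear":[0,0,0.4],"spin":0},
    {"linear":[0,0,0.4],"spin":0},
    {"linear":[0,0,0],"spin":0},
    {"linear":[0,0,0],"spin":0}
  ]
}}

```text
time: 19.72
tool_pos: [0.5423, 0.0003, 0.0885]
ee_rot: [-3.141, -0.0, 2.835]
wrist_force: [1.1, -0.3, -0.0]
width: 0.0153
```

```bash
python3 d.py .5425,0,.075
```

```text
t 19.72 pos [5.423e-01 3.000e-04 8.850e-02] yaw [-1.7999e+02 -3.0000e-02  1.6244e+02] w 0.0153 F [ 1.1 -0.3 -0. ] q6 -1.37
.5425,0,.075 cm now [-0.03 -0.02  1.35] cm after spin [-0.03 -0.02  1.35]
```

{"fn": "play_rows", "kwargs": {
  "rows": [
    {"linear":[0,0,0.4],"spin":0},
    {"linear":[0,0,0.4],"spin":0},
    {"linear":[0,0,0.3],"spin":0},
    {"linear":[0,0,0.2],"spin":0},
    {"linear":[0,0,0],"spin":0},
    {"linear":[0,0,0],"spin":0}
  ]
}}

```text
time: 20.22
tool_pos: [0.5424, 0.0003, 0.0758]
ee_rot: [-3.142, -0.0, 2.835]
wrist_force: [0.7, -0.5, -1.7]
width: 0.0151
```

```bash
python3 d.py .5425,0,.075
```

```text
t 20.22 pos [5.424e-01 3.000e-04 7.580e-02] yaw [-1.8000e+02 -1.0000e-02  1.6244e+02] w 0.0151 F [ 0.7 -0.5 -1.7] q6 -1.37
.5425,0,.075 cm now [-0.02 -0.03  0.08] cm after spin [-0.02 -0.03  0.08]
```

{"fn": "play_rows", "kwargs": {
  "rows": [
    {"linear":[0,0,0.1],"spin":0},
    {"linear":[0,0,0],"spin":0}
  ]
}}

```text
time: 20.38
tool_pos: [0.5425, 0.0003, 0.0753]
ee_rot: [3.141, 0.0, 2.835]
wrist_force: [-0.1, 0.0, 0.3]
width: 0.0149
```

{"fn": "play_rows", "kwargs": {
  "rows": [
    {"linear":[0,0,0],"spin":0},
    {"linear":[0,0,0],"spin":0},
    {"linear":[0,0,0],"spin":0},
    {"linear":[0,0,0],"spin":0},
    {"linear":[0,0,-1],"spin":0},
    {"linear":[0,0,-2],"spin":0},
    {"linear":[0,0,-3],"spin":0},
    {"linear":[0,0,-3],"spin":0},
    {"linear":[0,0,-3],"spin":0},
    {"linear":[0,0,0],"spin":0}
  ],
  "claw": 4
}}

```text
time: 21.22
tool_pos: [0.5458, 0.0001, 0.2037]
ee_rot: [3.139, 0.014, 2.835]
wrist_force: [0.4, 0.4, 1.1]
width: 0.0396
```

{"fn": "play_rows", "kwargs": {
  "rows": [
    {"linear":[0,3,0],"spin":0},
    {"linear":[0,3,0],"spin":0},
    {"linear":[0,3,0],"spin":0},
    {"linear":[0,3,0],"spin":0},
    {"linear":[0,3,0],"spin":0},
    {"linear":[0,3,0],"spin":0},
    {"linear":[0,2,0],"spin":0},
    {"linear":[0,0,0],"spin":0},
    {"linear":[0,0,0],"spin":0}
  ]
}}

```text
time: 21.97
tool_pos: [0.6025, 0.1917, 0.1945]
ee_rot: [-3.141, -0.001, 2.837]
wrist_force: [0.3, -0.0, -0.8]
width: 0.0401
```

```bash
python3 d.py
python3 - <<'E'
from h import *
a=eyes.snapshot('top');b=eyes.snapshot('side')
o=np.zeros((600,800,3),np.uint8)
o[:,:400]=cv2.resize(a['frame'][180:330,280:380],None,fx=4,fy=4,interpolation=2);o[:,400:]=cv2.resize(b['frame'][200:350,260:360],None,fx=4,fy=4,interpolation=2)
cv2.imwrite('pics/c6.png',o[:,:,::-1])
for x in [[.5425,.0002,.052],[.5425,.0002,.084]]:
    print(((proj(a,x)-[280,180]+.5)*4-.5).round(0),((proj(b,x)-[260,200]+.5)*4-.5+[400,0]).round(0))
E
```

```text
t 21.97 pos [0.6025 0.1917 0.1945] yaw [-1.7995e+02 -5.0000e-02  1.6255e+02] w 0.0401 F [ 0.3 -0.  -0.8] q6 -1.05
[[124. 263.]] [[605. 224.]]
[[123. 260.]] [[606. 174.]]
```

View pics/c6.png

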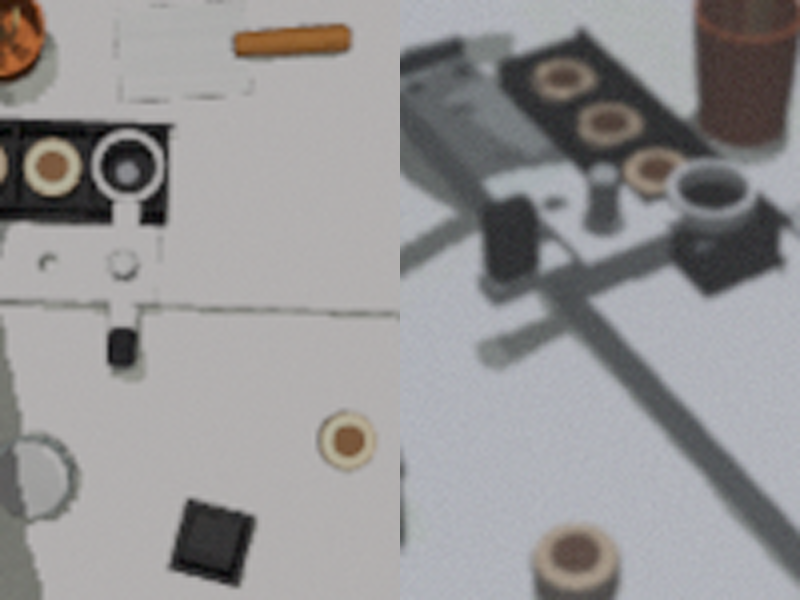

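The pin's head top is at (604, 174) in the side crop, against a predicted (606, 174) for a seated collar. The pin is upright, the ring is centred over the empty cell, and the pot stands on the bench. The arm is clear, so I'll hand in.

```bash
python3 -c "
from bench import robot
print(robot.close_job())"
```

```text
the job is handed in; nothing more can be done
None
```

The job is done and handed in at about 22 s of the 72 s allowed. No verdict came back, so the results below are from my own checks.

- **Pot:** I lifted it off the rail and stood it upright on the bench at about (0.36, -0.06). It was still there, released, in the last picture.
- **Guide:** I slid it by its grip to the empty cell, the one at gauge y = 20 mm. Three camera measurements of the ring and hub hole gave y = 19.2 to 19.9 mm, so within 1 mm of the cell. I took these before the pin went in. In the last picture the ring still looks centred over the cell.
- **Pin:** I pushed the longest pin down through the guide into the rail, with force readings staying under about 2 N. In the last side picture its head top was within 2 crop pixels (0.5 camera pixel) of where it should be with the collar seated.
- **Everything else:** The arm ended clear of everything. I measured no bystander positions at the end. Those in the final crops (trowel, jar, spare pellet and cup) looked undisturbed, but the caddy, the bottle and the two short pins were not in that picture.

No check failed or disagreed.

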